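Slide a wet-printed dial under the sprung dust cover

TASK

The gold dial waiting in the guide of the drying box has just been printed and is still wet, so it must not be picked up, tipped or touched by the cover. Press the rubber-faced finger plate down with one fingertip and keep it down, so that the sprung dust cover stands open, and with the other fingertip push the dial along the guide, flat on its floor, until it meets the end wall under the cover. Then draw the fingers back out and let the cover spring fully shut over the dial, leaving the other things on the bench where they are.

Things in the scene. Friction and masses are not known exactly. Their poses are not given: they have to be found in the camera images.
- dust_box: Drying box fixed to the bench, base 160 x 58 x 5 mm. Origin on the bench, on the centre line of its guide; x along the guide to its closed far end, y left, z up. Box frame, mm: guide floor z = 5, x = -85 to end wall at x = 65; rails' inner faces y = +17 and -17, 3 thick, tops at z = 11. Cover lies over x = 21.5 to 70; there right wall and end wall reach z = 19. Open above before that.
- cover (a joint): Cover angle, rad: 0 shut, 1.10 open (hard stop); a spring shuts it (0.04 N m shut, 0.095 open). One rigid piece, hinge along box x at y = 27, z = 9 mm. Right of the hinge a clear roof in a steel frame, x 21.5 to 70, to y = -20, top z = 22, its front plate bars the left half of the guide down to z = 8. Left of it the finger plate. Open, it leans up between the fingers, all at y > 12, top z = 57.
- plate_face (a point): On the rubber-faced top of the finger plate, 39.5 mm from the hinge, halfway along it. The plate is 2.5 mm thick, runs over box x = -85 to 65 and 66 mm out from the hinge. Shut it rises to the left at 58 degrees (outer edge y = 62, z = 65 mm). Pressed to the stop it slopes 5 degrees down: 18 mm left of the hinge its top is at z = 9. A fingertip can slide along it in x; 5 N there holds it.
- stop_foot (a point): Point at the foot of the end wall's face, on the floor and centre line of the guide (box frame x = 65, y = 0, z = 5 mm).
- printed_dial: The freshly printed dial on its holder: gold-coloured disc, 31 mm in diameter, 10 mm high, dark hour markers on top; the only one lying in the guide, on its floor, in front of the cover. Origin at the centre of its underside, z up. Home, its centre is 15.5 mm from the end wall.
- dry_dial_a: Bystander: dry dial, a similar gold disc 30 mm in diameter, 10 mm high, lying on the bench 35 mm or so right of the box. Origin at the centre of its underside.
- dry_dial_b: Bystander: dry dial, a similar gold disc 29 mm in diameter, 10 mm high, lying on the bench 35 mm or so right of the box. Origin at the centre of its underside.
- tweezers: Bystander: steel tweezers, 124 mm long, lying on the bench right of the box. Origin under their middle.
- loupe: Bystander: black eye loupe, 35 mm wide, 34 mm high, standing on the bench to the right. Origin under its middle.
- parts_tin: Bystander: round white tin, 50 mm wide, 21 mm high, on the bench to the right. Origin under its middle.
- marker: Bystander: marker pen, 134 mm long, lying on the bench to the left. Origin under its middle.
- pin_tool: Bystander: pin tool, 91 mm long, lying on the bench to the right. Origin under its middle.

How it is judged:
By the outcome, as a careful person would: the job done as asked, in the order asked, and still so for the second after the job is handed in, with the robot touching nothing.
It also fails if it takes over 45 s, if anything falls off the work surface, if the arm or the gripper's body presses on something with over 40 N, if the wrist force passes 120 N, or if a joint passes its speed limit or range.

ROBOT

A 6-joint arm with a two-finger parallel gripper is mounted at the origin on a cart in front of the work surface, level with it; the furniture and walls round the work are solid. World frame = base frame: x ahead of the robot, y to its left, z up, the work surface at z = 0. Lengths are in m, angles in degrees, forces in N, time in s.
With the tool pointing down it reaches from about 0.25 to 0.85 m from the base axis. Payload 12.5 kg.
Tool frame: the origin (TCP) lies on the centre line of the jaws, within the pads' length; the fingertips stand 22 mm ahead of it and the grasp point (between the pads) lies 3 mm ahead of it; z points along the fingers, x is the direction in which the jaws open and shut, and the axes are right-handed (so a half turn about z gives the same grasp; the last joint's range is limited). The gripper opens to 93 mm and grips with 3 to 60 N. Pads are 15 mm wide; open, the fingers measure 128 mm over their backs; the gripper's body (75 mm by 188 mm) begins 65 mm behind the grasp point.
Start: joints at [-77.04, 20.094, 94.641, -0, 65.266, -4.847], TCP at [0.168, -0.524, 0.241] pointing down, gripper open.
Joint ranges: [-157.81, 157.81], [-45, 120.19], [0.68, 151.7], [-89.99, 269.99], [4.06, 180], [-164.3, 164.3]. Speed limits (degrees/s): [127.2, 127.2, 159.86, 180, 180, 180].

INTERFACE

Orientations are given as [roll, pitch, yaw] about the fixed x, y, z axes, in that order (R = Rz(yaw) Ry(pitch) Rx(roll)).
In Python, from bench import observe, capture, calibration, sign_off, search_frame, place_of gives the robot as it stands.
- The arm moves only by the tool move_arm, never from a script. Its arguments are lists of equal length, an entry for each row: "translation": the shift along the tool's x, y, z in m, a list of three; "spin": the turn about the tool's z in degrees. In form: {"translation": [[x, y, z], ...], "spin": [spin, ...]}. A call has 1 to 10 rows; each row is the pose to reach, as a shift and turn from the pose commanded when the call began, along the tool's axes at that moment; what a row does not reach only later rows make up. A row lasts 1/8 s, in which the tool goes at most 62.5 mm and 10.7 degrees, less where a joint would pass 70% of its speed; a pose out of reach is approached as far as the arm can. A call with a gripper value outside its range is refused whole. "claw" is the opening, from 0 (shut) to 1 (fully open), set as the call begins (left out, the last holds). The fingers move at their own pace and stop on an object; "newtons" is the grip in N (left out, the last holds). Time passes only in rows, so rows that repeat a pose let the fingers close. It gives the time, the measured TCP pose, the force and the opening at its end, in the units of the state.
- observe(): the state, without advancing time (a new reading comes with each control period).
- capture(name): name is "scene" or "side" or "wrist"; returns (picture, depth): 420x560x3 uint8, blue, green, red; 420x560 float32, m along the optical axis (not along the pixel's ray), 0 where there is no reading.
- calibration(name): a dict with "fx", "fy", "cx", "cy" (pixels), "world_to_cam" (4x4, takes a point from world to camera coordinates). Camera axes: x right, y down, z forward; pixel columns grow to the right and rows downward; lengths in m; the calibration is good to about 2 mm. The wrist camera is an equidistant fisheye: a pixel r from the principal point sees the ray r / f radians off the axis. A picture is of the moment at which its call begins: read the wrist's pose just before it. calibration takes no time and is no camera call; for the wrist camera it gives the pose at the moment of the call.
- sign_off(): hands the job in, once; it reports no verdict.
Trained networks look in the newest picture that a camera, given by its name, has taken for a name from the list of things; names that differ only in an ending like _2 or _b are one class to them, and where a whole thing is asked for, a point or a joint stands for the part that bears it (a point fixed in the world has none). Each returns a list of dicts, best first, with "p" (0 to 1); they miss things now and then, are a little off and sometimes report something else, mostly with a low value. They report only what shows in the picture. A call takes as long as a camera call.
- search_frame(camera, label): "xy" ([column, row] in pixels, amid what is visible of it).
- place_of(camera, label): "xy" ([column, row] in pixels: a listed point, or the origin of a listed thing).
The state is a dict: "time_s": time; "qpos": joint angles; "joint_vel": joint speeds; "joint_efforts": joint torques, N m; "position": TCP position; "orientation": TCP orientation; "contact_force": force on the tool from outside, world axes, zero at the start; "ft_torque": the same for the moment, N m; "gripper_width": finger opening in m.
Only numpy, scipy, OpenCV 4.12 (cv2) and the standard library are available. Lean on these libraries where they do the work, as an engineer would, in place of code of your own. Each camera call takes 0.05 s, during which the arm holds its last target.

## Working session

There is one attempt and no reset: what is moved stays moved. The work goes in short steps, Python scripts to look and compute and a tool call to move; the robot and the scene stay as the last step left them, time stands still between calls to the robot, and variables do not carry over. Pictures are saved under pics/ and viewed, and the job is handed in when it is done.

Besides the shell and the picture viewer there is one more tool, called after "Emit:" as name([rows], argument=value, ...), one row to a line, values as JSON. move_arm: Moves the arm, as the interface text tells. Its arguments: {"type":"object","properties":{"translation":{"type":"array","items":{"type":"array","items":{"type":"number"}}},"spin":{"type":"array","items":{"type":"number"}},"claw":{"type":"number"},"newtons":{"type":"number"}},"required":["translation","spin"]}

```bash
mkdir -p pics; ls
python3 - <<'E'
from bench import *
import cv2
s=observe();print({k:s[k] for k in('time_s','position','orientation','contact_force','gripper_width')})
for n in('scene','side','wrist'):
    p,d=capture(n);cv2.imwrite(f'pics/{n}0.png',p)
    c=calibration(n);print(n,c)
E
```

```text
pics
{'time_s': 0.0, 'position': array([ 0.16814168, -0.52331628,  0.2401279 ]), 'orientation': array([-1.79993949e+02,  6.61227111e-02, -7.21921211e+01]), 'contact_force': array([ 0.78388595,  0.05634437, -0.3282724 ]), 'gripper_width': 0.09284760345678802}
scene {'fx': 462.8986387884385, 'fy': 462.8986387884385, 'cx': 282.01685616173216, 'cy': 205.3664177374862, 'world_to_cam': array([[-0.63210691, -0.77446256,  0.02546762,  0.2498149 ],
       [-0.37406043,  0.27619037, -0.88532348,  0.24712856],
       [ 0.67861598, -0.56914552, -0.46427764,  0.80517624],
       [ 0.        ,  0.        ,  0.        ,  1.        ]])}
side {'fx': 445.0149968530665, 'fy': 445.0149968530665, 'cx': 276.13559210111856, 'cy': 209.83031552267843, 'world_to_cam': array([[ 0.88879029, -0.45812849,  0.01304252, -0.46381348],
       [-0.2229703 , -0.45708513, -0.86102116,  0.13327255],
       [ 0.40041986,  0.76235915, -0.50840187,  0.84537635],
       [ 0.        ,  0.        ,  0.        ,  1.        ]])}
wrist {'fx': 325.19226210127806, 'fy': 325.19226210127806, 'cx': 280.8644248856135, 'cy': 208.2026072868403, 'world_to_cam': array([[ 3.07630848e-01, -9.51505772e-01, -1.66212952e-04,
        -5.49243927e-01],
       [-9.18319599e-01, -2.96947166e-01,  2.61747003e-01,
        -3.31809168e-02],
       [-2.49103141e-01, -8.03688159e-02, -9.65136508e-01,
         3.89367911e-01],
       [ 0.00000000e+00,  0.00000000e+00,  0.00000000e+00,
         1.00000000e+00]])}
```

View pics/scene0.png

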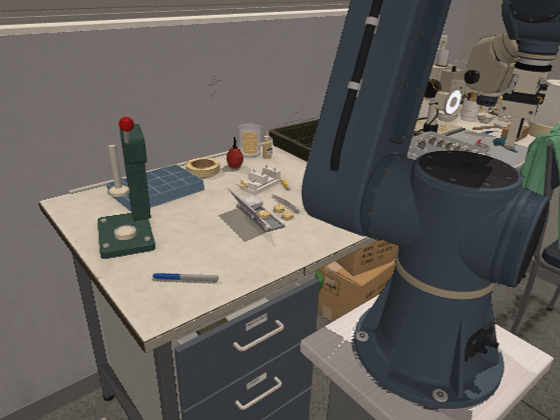

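View pics/side0.png

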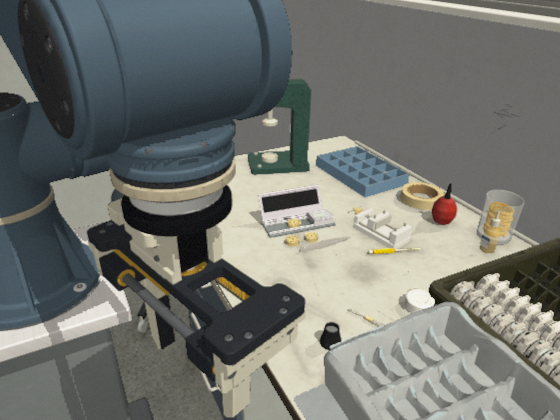

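View pics/wrist0.png

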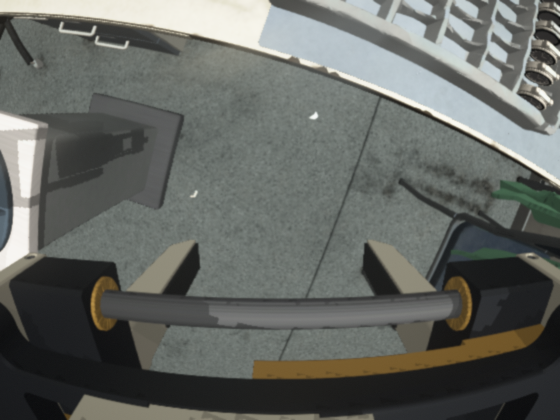

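The box shows at about (258,212) in the scene view and (297,212) in the side view. The dials are beside it. Next I'll locate them.

```bash
cat > h.py <<'E'
import numpy as np,cv2
from bench import *
def ray(n,uv,c=None):
    c=c or calibration(n);W=np.linalg.inv(c['world_to_cam'])
    x=(uv[0]-c['cx'])/c['fx'];y=(uv[1]-c['cy'])/c['fy']
    if n=='wrist':
        r=np.hypot(x,y);k=np.sin(r)/r if r>1e-9 else 1;v=np.array([x*k,y*k,np.cos(r)])
    else: v=np.array([x,y,1.])
    return W[:3,3],W[:3,:3]@v
def onz(n,uv,z,c=None):
    o,v=ray(n,uv,c);return o+v*(z-o[2])/v[2]
def proj(n,p,c=None):
    c=c or calibration(n);q=c['world_to_cam'][:3,:3]@np.asarray(p)+c['world_to_cam'][:3,3]
    if n=='wrist':
        r=np.hypot(q[0],q[1]);t=np.arctan2(r,q[2]);return np.array([c['cx']+c['fx']*t*q[0]/r,c['cy']+c['fy']*t*q[1]/r])
    return np.array([c['cx']+c['fx']*q[0]/q[2],c['cy']+c['fy']*q[1]/q[2]])
def tri(o1,v1,o2,v2):
    A=np.stack([v1,-v2],1);t=np.linalg.lstsq(A,o2-o1,rcond=None)[0]
    a=o1+t[0]*v1;b=o2+t[1]*v2;return (a+b)/2,np.linalg.norm(a-b)
E
python3 - <<'E'
from h import *
Z={'dust_box':0,'stop_foot':.005,'printed_dial':.005,'dry_dial_a':0,'plate_face':.04,'tweezers':0}
for n in('scene','side'):
    p,d=capture(n)
    u,v=(250,212) if n=='scene' else (300,215)
    cv2.imwrite(f'pics/{n}1.png',cv2.resize(p[v-55:v+55,u-70:u+70],None,fx=5.5,fy=5.5,interpolation=cv2.INTER_CUBIC))
    for k,z in Z.items():
        for r in place_of(n,k)[:4]: print(n,k,np.round(r['xy'],1),round(r['p'],2),onz(n,r['xy'],z).round(3))
E
```

```text
scene dust_box [255.2 213.2] 0.65 [ 0.568 -0.05   0.   ]
scene stop_foot [248.  203.4] 0.7 [ 0.617 -0.062  0.005]
scene printed_dial [264.1 218.1] 0.54 [ 0.526 -0.048  0.005]
scene dry_dial_a [278.1 210.5] 0.57 [ 0.544 -0.108  0.   ]
scene dry_dial_a [286.2 215.8] 0.55 [ 0.509 -0.107  0.   ]
scene plate_face [248.8 205. ] 0.6 [ 0.554 -0.02   0.04 ]
scene tweezers [286.8 204.4] 0.44 [ 0.557 -0.149  0.   ]
side dust_box [303.8 222.4] 0.89 [ 0.569 -0.05   0.   ]
side stop_foot [327.1 216.9] 0.82 [ 0.626 -0.06   0.005]
side stop_foot [300.6 222.3] 0.25 [ 0.558 -0.053  0.005]
side printed_dial [291.5 224.1] 0.4 [ 0.535 -0.05   0.005]
side dry_dial_a [294.1 241.4] 0.7 [ 0.51  -0.108  0.   ]
side dry_dial_a [309.9 238.1] 0.64 [ 0.548 -0.112  0.   ]
side dry_dial_a [326.3 218.6] 0.32 [ 0.625 -0.059  0.   ]
side plate_face [291.7 198.5] 0.93 [0.563 0.    0.04 ]
side tweezers [326.5 245.1] 0.61 [ 0.566 -0.151  0.   ]
```

View pics/scene1.png

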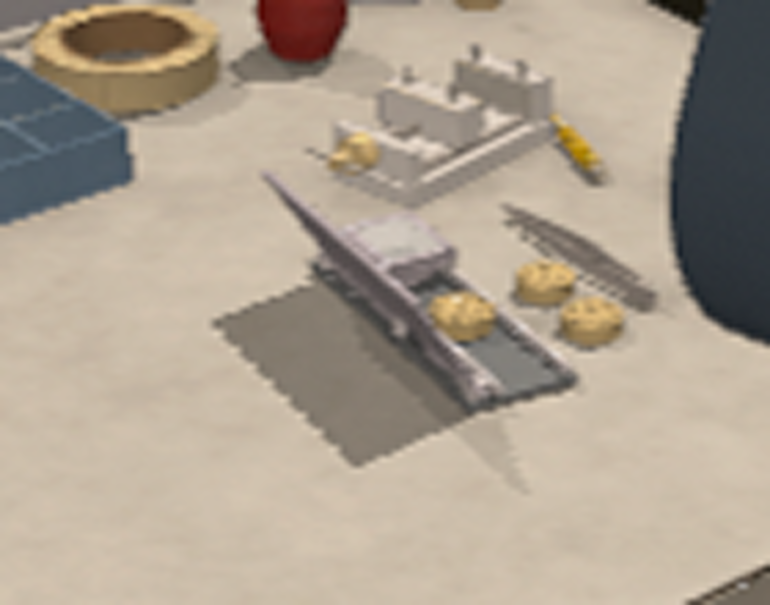

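View pics/side1.png

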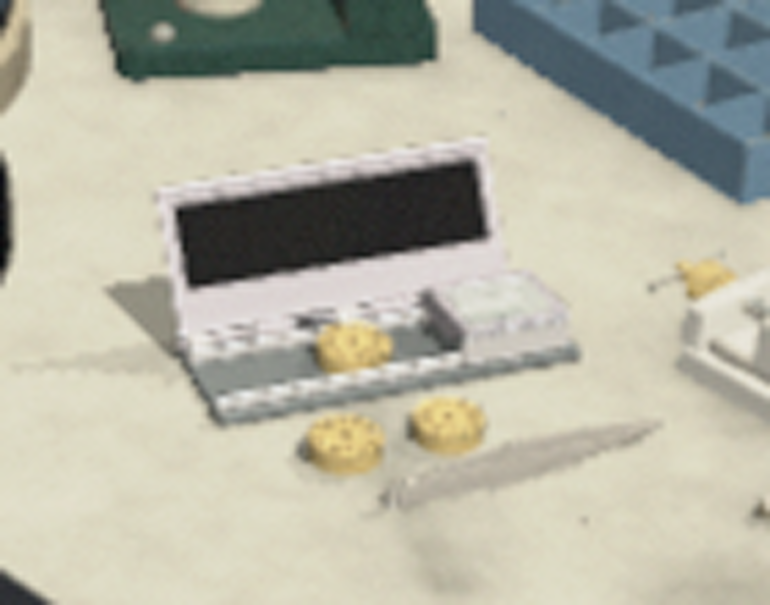

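Emit:
move_arm([
  [-0.03,-0.045,0],
  [-0.065,-0.095,0],
  [-0.1,-0.145,0],
  [-0.135,-0.195,0],
  [-0.17,-0.25,0],
  [-0.205,-0.3,0],
  [-0.24,-0.35,0],
  [-0.275,-0.4,0],
  [-0.31,-0.455,0],
  [-0.342,-0.5,0],
], spin=[3,6,9,12,15,18,21,24,27,29], claw=0.4)

```text
time_s: 2.1
position: [0.5409, -0.0431, 0.2408]
orientation: [-180.0, -0.0, -101.2]
contact_force: [0.2, -1.3, -0.4]
gripper_width: 0.0371
```

Run:
```python
from h import *
s=observe();print(s['position'],s['orientation'],s['qpos'],s['gripper_width'],s['contact_force'])
c=calibration('wrist')
p,d=capture('wrist');cv2.imwrite('pics/w1.png',p);np.save('w1.npy',d)
import pickle;pickle.dump(c,open('w1c.pkl','wb'))
Z={'dust_box':0,'stop_foot':.005,'printed_dial':.005,'dry_dial_a':0,'plate_face':.0425,'tweezers':0}
for n in('wrist',):
    for k,z in Z.items():
        for r in place_of(n,k)[:4]: print(n,k,np.round(r['xy'],1),round(r['p'],2),onz(n,r['xy'],z,c).round(4))
```

```text
[ 0.54087793 -0.04314703  0.24078499] [-1.79966799e+02 -1.09468588e-03 -1.01249929e+02] [-9.47617675e+00  1.93025725e+01  9.57511818e+01 -2.34283140e-03
  6.49130947e+01  9.17747448e+01] 0.03713821368178004 [ 0.21484307 -1.27416098 -0.44488518]
wrist dust_box [292.8 166.8] 0.88 [ 0.5554 -0.0611  0.    ]
wrist stop_foot [286.4 112.5] 0.68 [ 0.6202 -0.0659  0.005 ]
wrist stop_foot [291.6 169.1] 0.19 [ 0.5537 -0.0592  0.005 ]
wrist printed_dial [291.4 180.1] 0.56 [ 0.5408 -0.0565  0.005 ]
wrist dry_dial_a [339.4 203.6] 0.59 [ 0.4998 -0.1093  0.    ]
wrist dry_dial_a [337.9 166.7] 0.56 [ 0.5455 -0.1146  0.    ]
wrist plate_face [248.3 183.9] 0.97 [ 0.5526 -0.0103  0.0425]
wrist tweezers [361.1 145.6] 0.63 [ 0.5659 -0.1471  0.    ]
```

View pics/w1.png

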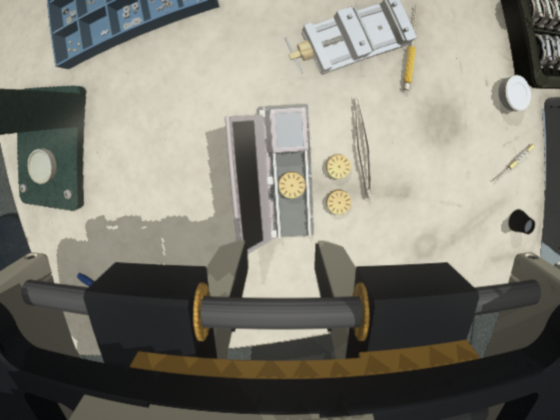

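Run:
```python
from h import *
p=cv2.imread('pics/w1.png')
cv2.imwrite('pics/w1z.png',cv2.resize(p[95:260,205:365],None,fx=3.6,fy=3.6,interpolation=cv2.INTER_CUBIC)) # px=205+u/3.6
```

```text
(no output)
```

View pics/w1z.png

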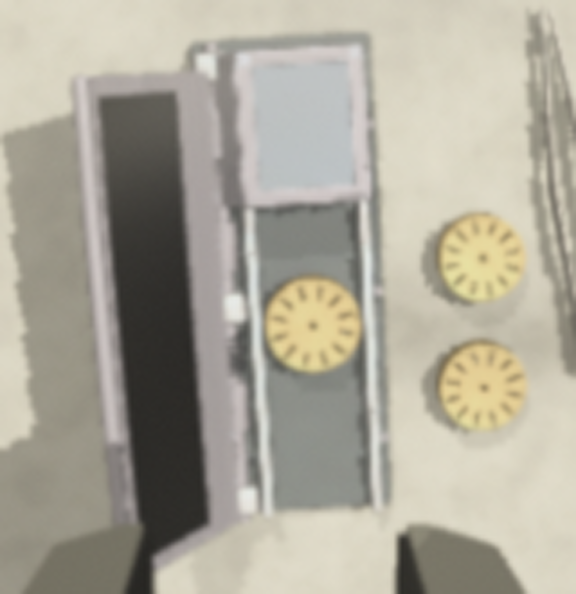

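```bash
cat > fit.py <<'E'
from h import *
from scipy.optimize import least_squares
def B(q,b):
    c,s=np.cos(q[2]),np.sin(q[2]);b=np.asarray(b,float)/1000
    return np.array([q[0]+c*b[0]-s*b[1],q[1]+s*b[0]+c*b[1],b[2]])
def Binv(q,w):
    c,s=np.cos(q[2]),np.sin(q[2]);d=np.asarray(w)[:2]-q[:2]
    return np.array([c*d[0]+s*d[1],-s*d[0]+c*d[1]])*1000
E
python3 - <<'E'
from fit import *
import pickle
c=pickle.load(open('w1c.pkl','rb'))
f=[((21.5,-20,22),(368,200)),((70,-20,22),(370,48)),((-85,18.5,11),(267,512)),((-85,-18.5,11),(378,508)),((21.5,18.5,11),(250,205)),((21.5,-18.5,11),(367,203))]
uv=[np.array([205+u/3.6,95+v/3.6]) for _,(u,v) in f]
fun=lambda q:np.concatenate([proj('wrist',B(q,b),c)-m for (b,_),m in zip(f,uv)])
r=least_squares(fun,[.56,-.055,-.18]);q=r.x
print(q,np.degrees(q[2]));print(r.fun.reshape(-1,2).round(1))
np.save('q.npy',q)
dl=onz('wrist',(205+313/3.6,95+325/3.6),.015,c);print('dial',dl,Binv(q,dl))
for n in('scene','side'):
    for b in [(65,0,5),(0,0,0)]:print(n,b,proj(n,B(q,b)).round(1))
    cc=calibration(n);print(proj(n,np.r_[dl[:2],.005]))
for n,uv in(('scene',(264.1,218.1)),('side',(291.5,224.1))):
    print(Binv(q,onz(n,uv,.005)))
print('TCP in box',Binv(q,observe()['position']))
for n,ps in (('scene',[(267,175),(574,378)]),('side',[(480,142),(160,190),(225,420),(578,350)])):
    u0,v0=(250,212) if n=='scene' else (300,215)
    zs={(267,175):((65,62,65))}
    print(n,[Binv(q,onz(n,(u0-70+u/5.5,v0-55+v/5.5),z)).round(1) for (u,v),z in zip(ps,[.065,0.003] if n=='scene' else [.065,.065,.003,.003])])
E
```

```text
[ 0.55464064 -0.05894714 -0.14494814] -8.304916813610223
[[ 1.6  0.2]
 [-0.8 -0.8]
 [ 0.1  1.6]
 [-0.7  1.2]
 [ 0.1 -0.5]
 [-0.3 -1.4]]
dial [ 0.53651056 -0.05595598  0.015     ] [-18.37200383   0.34107227]
scene (65, 0, 5) [249.6 202.5]
scene (0, 0, 0) [261.  214.3]
[264.31082911 215.6223038 ]
side (65, 0, 5) [326.6 219.3]
side (0, 0, 0) [300.6 225.7]
[293.11715888 225.13970359]
[-29.58885899   7.17018821]
[-20.3251811    5.61251445]
TCP in box [-17.19331417  10.55101065]
scene [array([55.9, 65.3]), array([-84.7, -20.3])]
side [array([62.5, 57.4]), array([-81.5,  57.7]), array([-80.1, -24.7]), array([ 77.4, -20.3])]
```

Emit:
move_arm([
  [-0.003,0.012,0.03],
  [-0.006,0.025,0.06],
  [-0.009,0.036,0.09],
  [-0.011,0.044,0.12],
  [-0.011,0.044,0.13],
  [-0.011,0.044,0.13],
], spin=[-1,-2,-2.9,-2.9,-2.9,-2.9], claw=0.355)

```text
time_s: 3.2
position: [0.4989, -0.0264, 0.1109]
orientation: [180.0, -0.0, -98.3]
contact_force: [-0.1, -0.3, 1.0]
gripper_width: 0.0329
```

Run:
```python
from fit import *
import pickle
q=np.load('q.npy')
s=observe();print(s['time_s'],s['position'],s['orientation'],s['gripper_width'],s['contact_force'],Binv(q,s['position']))
c=calibration('wrist');pickle.dump(c,open('w2c.pkl','wb'))
p,d=capture('wrist');cv2.imwrite('pics/w2.png',cv2.resize(p,None,fx=1.4,fy=1.4,interpolation=cv2.INTER_CUBIC))
for b in [(65,0,5),(-85,18.5,11),(-85,-18.5,11),(21.5,-20,22),(70,-20,22)]:print(b,(proj('wrist',B(q,b),c)*1.4).round(1))
for n in('scene','side'):
    p,d=capture(n)
    u,v=(250,212) if n=='scene' else (300,205)
    cv2.imwrite(f'pics/{n}2.png',cv2.resize(p[v-55:v+55,u-70:u+70],None,fx=5.5,fy=5.5,interpolation=cv2.INTER_CUBIC))
```

```text
3.2 [ 0.49887347 -0.02641373  0.11090122] [ 1.79999224e+02 -5.56678728e-04 -9.83426863e+01] 0.03285385989481733 [-0.14010045 -0.3319376   1.0077153 ] [-59.88152409  24.13717862]
(65, 0, 5) [437.3  74.7]
(-85, 18.5, 11) [402.4 341.5]
(-85, -18.5, 11) [466.1 341.1]
(21.5, -20, 22) [479.2 152.1]
(70, -20, 22) [479.2  60.7]
```

View pics/w2.png

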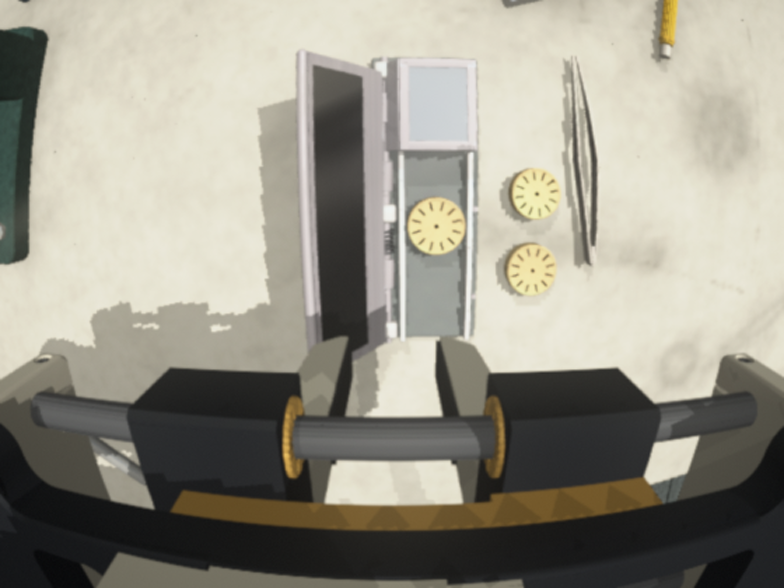

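View pics/scene2.png

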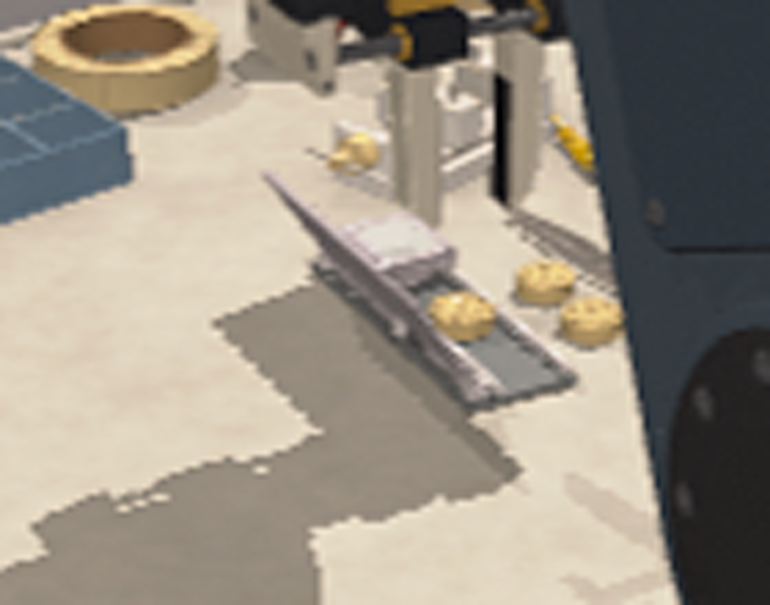

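View pics/side2.png

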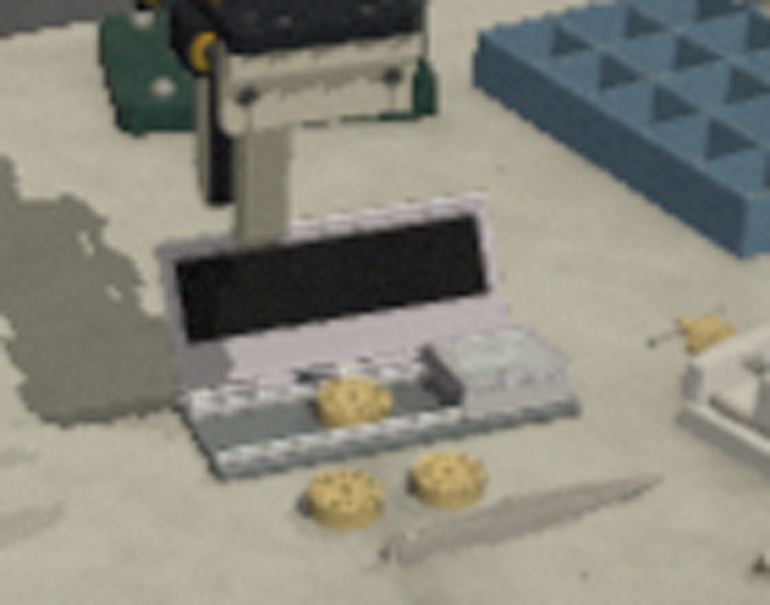

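Run:
```python
from fit import *
import pickle
q=np.load('q.npy')
c=pickle.load(open('w2c.pkl','rb'))
for b in [(65,62,65),(-20,62,65),(-85,62,65),(0,31,9)]:print(b,(proj('wrist',B(q,b),c)*1.4).round(1))
dl=onz('wrist',(436/1.4,226/1.4),.015,c);print(Binv(q,dl))
# fingertips predicted: TCP box(-59.9,24.1), tip z .0889
for n in('scene','side'):
    u0,v0=(250,212) if n=='scene' else (300,205)
    for b in [(-60,24.1-16.5,88.9),(-60,24.1-34,88.9),(-60,24.1+16.5,88.9),(-60,24.1+34,88.9),(-85,62,65),(65,62,65),(-18.4,0,15),(-85,-20,5),(21.5,-20,22)]:
        print(n,b,((proj(n,B(q,b))-[u0-70,v0-55])*5.5).round(0))
```

```text
(65, 62, 65) [302.4  47.7]
(-20, 62, 65) [304.1 244.9]
(-85, 62, 65) [311.8 382.7]
(0, 31, 9) [379.9 191.2]
[-18.11280177   1.12779312]
scene (-60, 7.600000000000001, 88.9) [496. 200.]
scene (-60, -9.899999999999999, 88.9) [531. 192.]
scene (-60, 40.6, 88.9) [431. 216.]
scene (-60, 58.1, 88.9) [395. 224.]
scene (-85, 62, 65) [414. 299.]
scene (65, 62, 65) [265. 166.]
scene (-18.4, 0, 15) [465. 304.]
scene (-85, -20, 5) [574. 375.]
scene (21.5, -20, 22) [461. 247.]
side (-60, 7.600000000000001, 88.9) [249. 242.]
side (-60, -9.899999999999999, 88.9) [263. 262.]
side (-60, 40.6, 88.9) [223. 205.]
side (-60, 58.1, 88.9) [209. 186.]
side (-85, 62, 65) [149. 242.]
side (65, 62, 65) [481. 191.]
side (-18.4, 0, 15) [348. 393.]
side (-85, -20, 5) [210. 467.]
side (21.5, -20, 22) [457. 388.]
```

Emit:
move_arm([
  [0.0015,0,0.01],
  [0.0015,0,0.02],
  [0.0015,0,0.026],
  [0.0015,0,0.032],
  [0.0015,0,0.038],
  [0.0015,0,0.044],
  [0.0015,0,0.05],
  [0.0015,0,0.05],
], spin=[0,0,0,0,0,0,0,0])

```text
time_s: 4.35
position: [0.4982, -0.0273, 0.0602]
orientation: [180.0, -0.0, -98.3]
contact_force: [-1.3, -1.0, 1.0]
gripper_width: 0.033
```

```bash
cat > look.py <<'E'
from fit import *
import sys
t=sys.argv[1];q=np.load('q.npy')
s=observe();print(s['time_s'],s['position'].round(4),s['orientation'].round(2),s['gripper_width'],s['contact_force'].round(1),Binv(q,s['position']).round(1))
ims=[]
for n in sys.argv[2:]:
    p,d=capture(n)
    if n=='wrist': im=p[0:300,130:430]; im=cv2.resize(im,(520,520),interpolation=cv2.INTER_CUBIC)
    else:
        u,v=(250,207) if n=='scene' else (300,205)
        im=cv2.resize(p[v-50:v+50,u-65:u+65],None,fx=5.5,fy=5.5,interpolation=cv2.INTER_CUBIC)
    cv2.imwrite(f'pics/{n}{t}.png',im)
E
python3 look.py 3 scene wrist
```

```text
4.35 [ 0.4982 -0.0273  0.0602] [179.96  -0.   -98.29] 0.03297741353529496 [-1.3 -1.   1. ] [-60.4  23.2]
```

View pics/scene3.png

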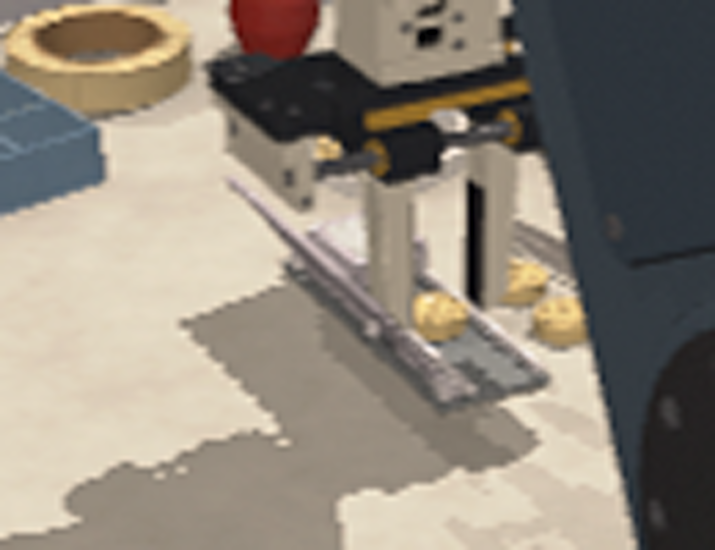

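View pics/wrist3.png

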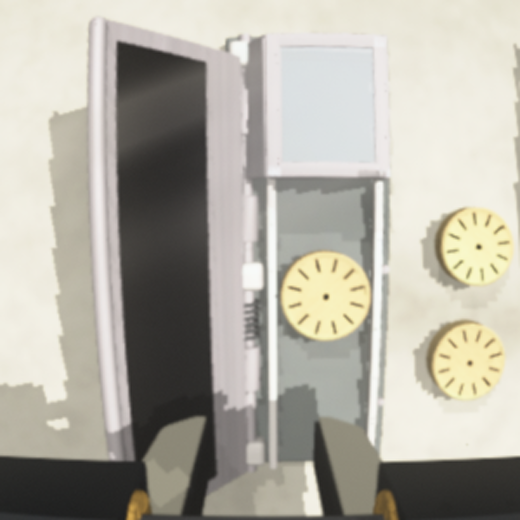

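Emit:
move_arm([
  [0,0,0.006],
  [0,0,0.012],
  [0,0,0.017],
  [0,0,0.021],
  [0,0,0.024],
  [0,0,0.024],
], spin=[0,0,0,0,0,0])

```text
time_s: 5.2
position: [0.4986, -0.0271, 0.0364]
orientation: [-180.0, 0.0, -98.3]
contact_force: [1.8, 1.1, 3.4]
gripper_width: 0.033
```

```bash
python3 look.py 4 scene side wrist
```

```text
5.2 [ 0.4986 -0.0271  0.0364] [-1.7999e+02  1.0000e-02 -9.8290e+01] 0.033018542621753175 [1.8 1.1 3.4] [-60.1  23.4]
```

View pics/side4.png

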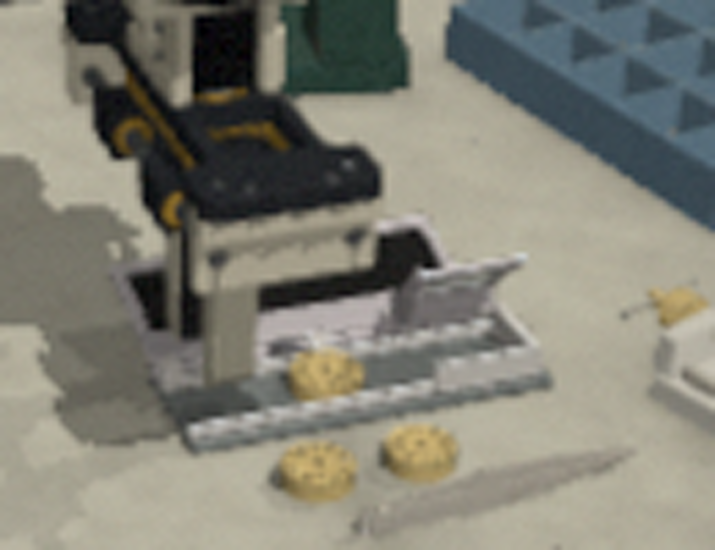

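View pics/wrist4.png

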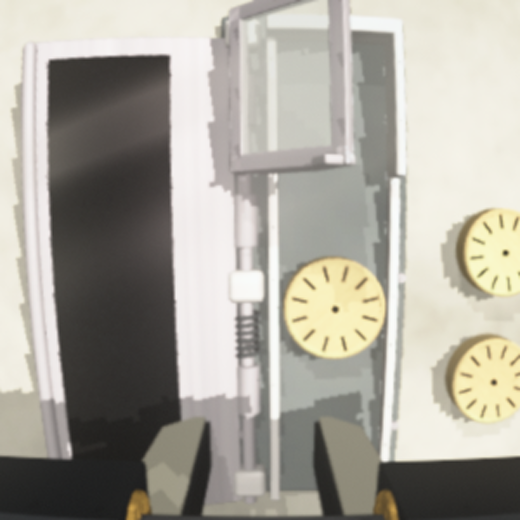

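View pics/scene4.png

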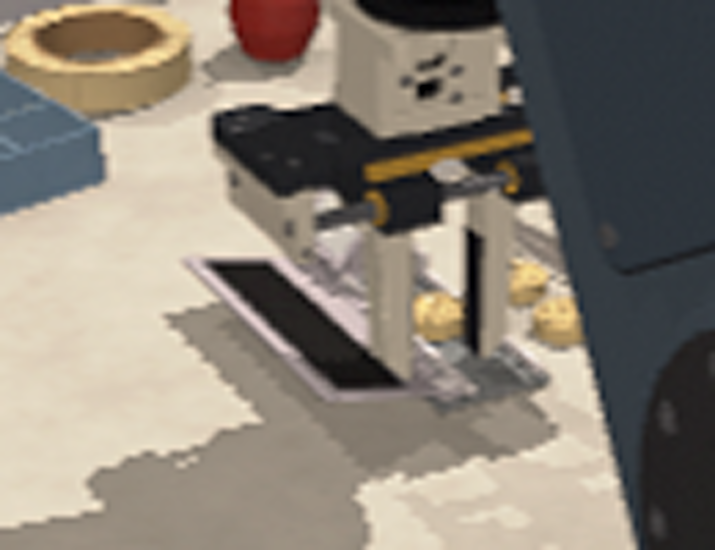

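Emit:
move_arm([
  [-0.0025,0,0],
  [-0.005,0,0],
  [-0.005,0,0.001],
], spin=[0,0,0], claw=0.462)

```text
time_s: 5.72
position: [0.499, -0.0221, 0.0355]
orientation: [180.0, 0.0, -98.3]
contact_force: [0.1, -0.4, 2.4]
gripper_width: 0.0428
```

Emit:
move_arm([
  [-0.0025,0,0.001],
  [-0.005,0,0.002],
  [-0.0055,0,0.003],
  [-0.0055,0,0.004],
], spin=[0,0,0,0], claw=0.57)

```text
time_s: 6.22
position: [0.4999, -0.0167, 0.0315]
orientation: [180.0, 0.0, -98.3]
contact_force: [0.1, -0.2, 2.1]
gripper_width: 0.0528
```

```bash
python3 look.py 5 wrist
```

```text
6.225 [ 0.4999 -0.0167  0.0315] [ 1.7999e+02  1.0000e-02 -9.8290e+01] 0.05276556957535905 [ 0.1 -0.2  2.1] [-60.2  33.9]
```

View pics/wrist5.png

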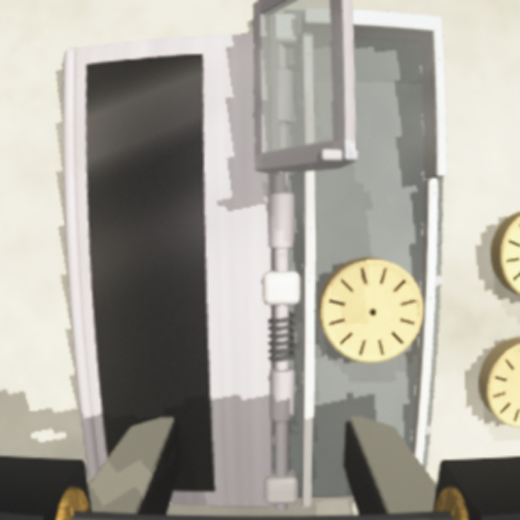

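Emit:
move_arm([
  [0,0,0.001],
  [0,0,0.002],
  [0,0,0.002],
], spin=[0,0,0])

```text
time_s: 6.65
position: [0.4999, -0.0168, 0.0296]
orientation: [180.0, 0.0, -98.3]
contact_force: [-0.4, 0.8, 2.2]
gripper_width: 0.0531
```

Emit:
move_arm([
  [0,0,0.0005],
  [0,0,0.001],
  [0,0,0.001],
], spin=[0,0,0])

```text
time_s: 7.02
position: [0.5, -0.0168, 0.0291]
orientation: [-180.0, 0.0, -98.3]
contact_force: [-2.7, 1.2, 9.4]
gripper_width: 0.0531
```

Emit:
move_arm([
  [0,-0.004,0],
  [0,-0.008,0],
  [0,-0.012,0],
  [0,-0.015,0],
  [0,-0.018,0],
  [0,-0.022,0],
  [0,-0.026,0],
  [0,-0.03,0],
  [0,-0.034,0],
  [0,-0.036,0],
], spin=[0,0,0,0,0,0,0,0,0,0])

```text
time_s: 8.28
position: [0.5333, -0.0217, 0.0288]
orientation: [179.7, -0.0, -98.3]
contact_force: [-14.6, 3.4, 18.6]
gripper_width: 0.0532
```

```bash
python3 look.py 6 wrist side
```

```text
8.275 [ 0.5333 -0.0217  0.0288] [ 1.7967e+02 -1.0000e-02 -9.8250e+01] 0.05324798182373421 [-14.6   3.4  18.6] [-26.5  33.8]
```

View pics/wrist6.png

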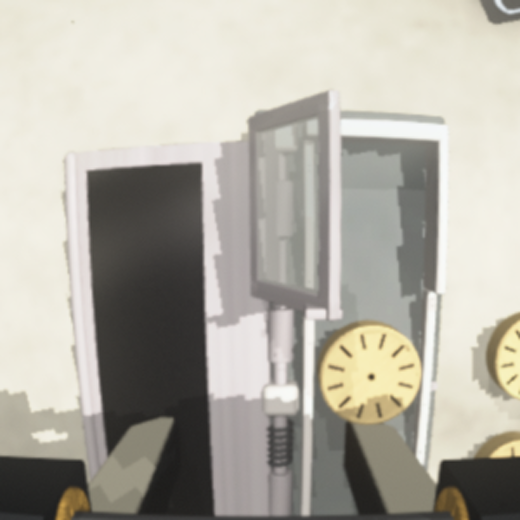

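View pics/side6.png

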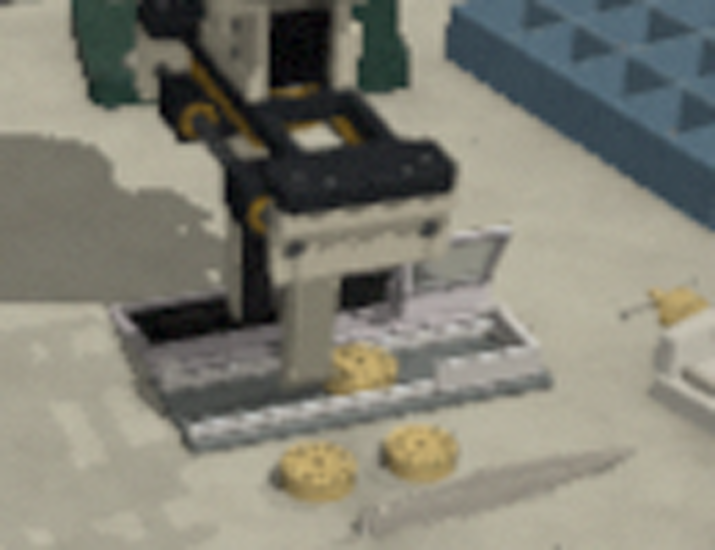

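Emit:
move_arm([
  [0,-0.004,-0.0005],
  [0,-0.009,-0.0005],
  [0,-0.014,-0.0005],
  [0,-0.019,-0.0005],
  [0,-0.024,-0.0005],
  [0,-0.029,-0.0005],
  [0,-0.034,-0.0005],
  [0,-0.038,-0.0005],
  [0,-0.041,-0.0005],
  [0,-0.043,-0.0005],
], spin=[0,0,0,0,0,0,0,0,0,0])

```text
time_s: 9.62
position: [0.5767, -0.028, 0.0292]
orientation: [179.8, -0.0, -98.3]
contact_force: [-9.4, 1.4, 11.7]
gripper_width: 0.053
```

```bash
python3 look.py 7 wrist side
```

```text
9.625 [ 0.5767 -0.028   0.0292] [ 1.7978e+02 -1.0000e-02 -9.8270e+01] 0.05295802148664344 [-9.4  1.4 11.7] [17.4 33.8]
```

View pics/wrist7.png

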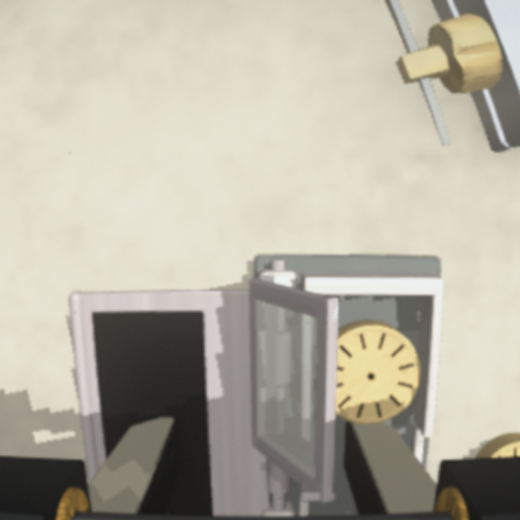

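View pics/side7.png

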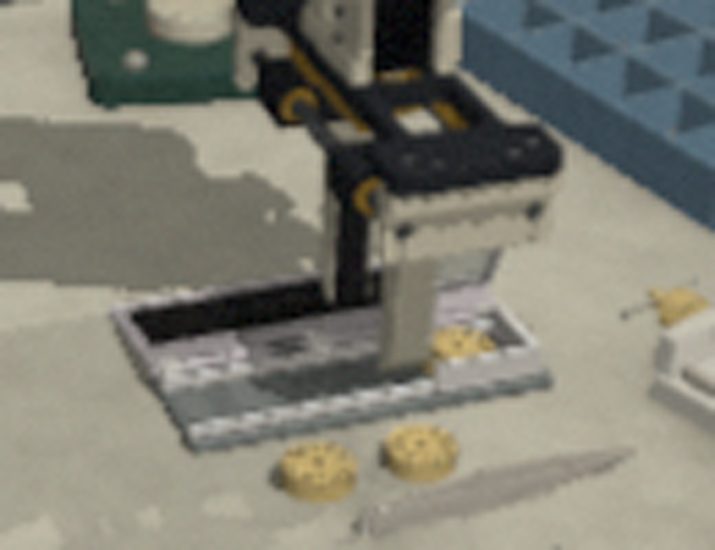

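Emit:
move_arm([
  [0,-0.003,0],
  [0,-0.005,0],
  [0,-0.007,0],
  [0,-0.0075,0],
  [0,-0.0075,0],
], spin=[0,0,0,0,0])

```text
time_s: 10.35
position: [0.584, -0.0291, 0.0292]
orientation: [179.8, -0.0, -98.3]
contact_force: [-9.4, 1.5, 11.1]
gripper_width: 0.0529
```

```bash
python3 look.py 8 wrist
```

```text
10.35 [ 0.584  -0.0291  0.0292] [ 1.7978e+02 -1.0000e-02 -9.8260e+01] 0.05291823878856766 [-9.4  1.5 11.1] [24.8 33.8]
```

View pics/wrist8.png

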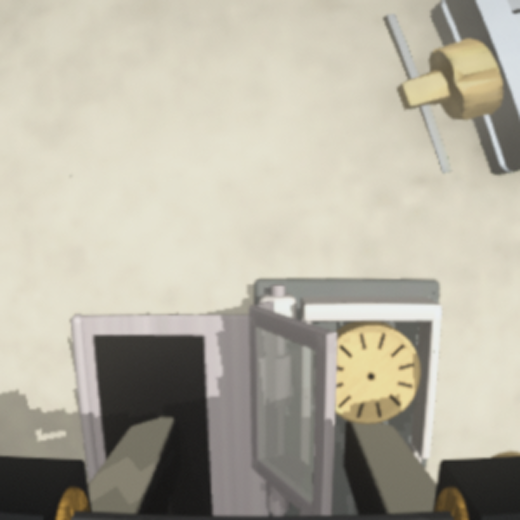

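Emit:
move_arm([
  [0,-0.0005,0],
  [0,-0.001,0],
  [0,-0.001,0],
], spin=[0,0,0])

```text
time_s: 10.78
position: [0.5851, -0.0293, 0.0292]
orientation: [179.8, -0.0, -98.3]
contact_force: [-8.1, 1.6, 11.5]
gripper_width: 0.053
```

Emit:
move_arm([
  [0,-0.0005,0],
  [0,-0.001,0],
  [0,-0.001,0],
], spin=[0,0,0])

```text
time_s: 11.15
position: [0.5861, -0.0294, 0.0292]
orientation: [179.8, -0.0, -98.3]
contact_force: [-8.9, 2.5, 11.1]
gripper_width: 0.0531
```

Not at the wall yet: it is still following 1:1, at box x ≈ 26.9.

Emit:
move_arm([
  [0,-0.0005,0],
  [0,-0.001,0],
  [0,-0.001,0],
], spin=[0,0,0])

```text
time_s: 11.52
position: [0.5866, -0.0295, 0.0291]
orientation: [179.7, -0.0, -98.3]
contact_force: [-10.6, 1.9, 13.8]
gripper_width: 0.0529
```

```bash
python3 look.py 9 wrist
```

```text
11.525 [ 0.5866 -0.0295  0.0291] [179.71  -0.   -98.28] 0.05288821144487642 [-10.6   1.9  13.8] [27.3 33.8]
```

View pics/wrist9.png

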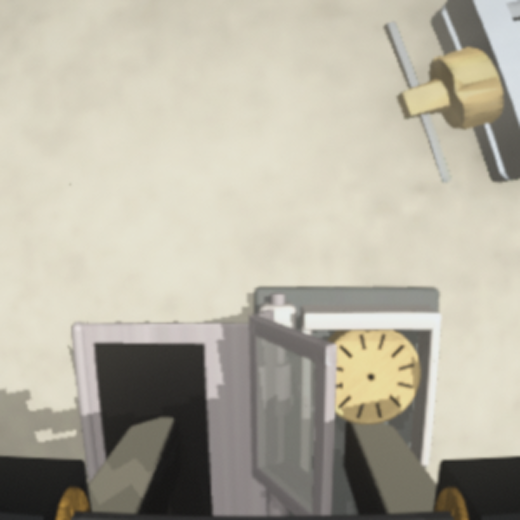

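Emit:
move_arm([
  [0,-0.0005,0],
  [0,-0.001,0],
  [0,-0.001,0],
], spin=[0,0,0])

```text
time_s: 11.95
position: [0.5867, -0.0295, 0.0291]
orientation: [179.6, -0.0, -98.3]
contact_force: [-15.8, 2.0, 17.2]
gripper_width: 0.053
```

Emit:
move_arm([
  [0,0.0015,0.0002],
  [0,0.003,0.0004],
  [0,0.005,0.0005],
  [0,0.007,0.0005],
], spin=[0,0,0,0])

```text
time_s: 12.45
position: [0.584, -0.0291, 0.0295]
orientation: [-179.8, 0.0, -98.3]
contact_force: [5.2, 0.2, 5.0]
gripper_width: 0.0528
```

Emit:
move_arm([
  [0,0.002,0.0005],
  [0,0.006,0.0005],
  [0,0.012,0.0005],
  [0,0.018,0.0005],
  [0,0.024,0.0005],
  [0,0.03,0.0005],
  [0,0.036,0.0005],
  [0,0.042,0.0005],
  [0,0.048,0.0005],
  [0,0.05,0.0005],
], spin=[0,0,0,0,0,0,0,0,0,0])

```text
time_s: 13.7
position: [0.5351, -0.022, 0.0293]
orientation: [-179.7, 0.0, -98.3]
contact_force: [6.7, -0.4, 5.7]
gripper_width: 0.053
```

```bash
python3 look.py 10 wrist side
```

```text
13.7 [ 0.5351 -0.022   0.0293] [-1.7968e+02  2.0000e-02 -9.8320e+01] 0.053024852127239376 [ 6.7 -0.4  5.7] [-24.6  33.8]
```

View pics/wrist10.png

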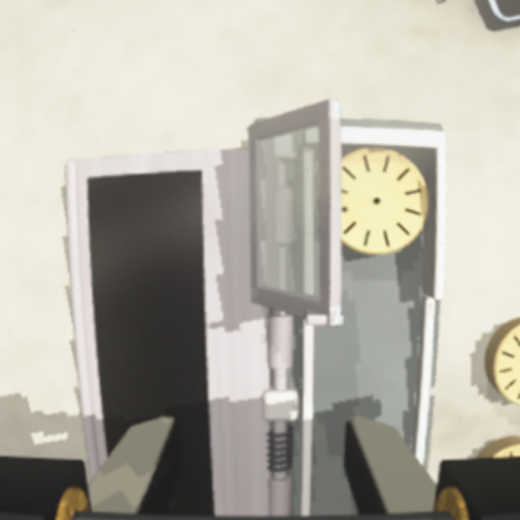

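View pics/side10.png

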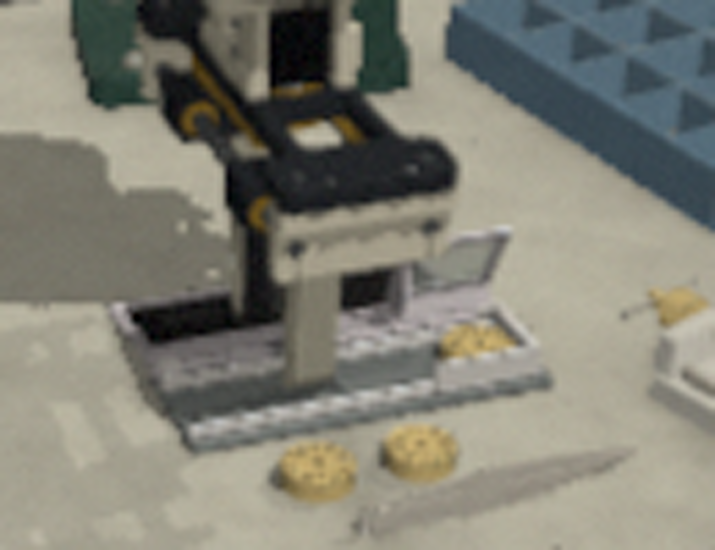

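Emit:
move_arm([
  [0,0.005,0],
  [0,0.011,0],
  [0,0.018,0],
  [0,0.024,0],
  [0,0.03,0],
  [0,0.033,0],
  [0,0.033,0],
], spin=[0,0,0,0,0,0,0])

```text
time_s: 14.68
position: [0.5023, -0.0172, 0.0292]
orientation: [-179.7, 0.0, -98.3]
contact_force: [4.0, 0.7, 8.9]
gripper_width: 0.0529
```

Emit:
move_arm([
  [0.0025,0,-0.001],
  [0.005,0,-0.002],
  [0.0055,0,-0.003],
], spin=[0,0,0], claw=0.462)

```text
time_s: 15.05
position: [0.4996, -0.0225, 0.0311]
orientation: [180.0, 0.0, -98.3]
contact_force: [2.0, 1.7, 2.6]
gripper_width: 0.0432
```

Emit:
move_arm([
  [0.0025,0,-0.001],
  [0.005,0,-0.003],
  [0.005,0,-0.004],
  [0.005,0,-0.004],
], spin=[0,0,0,0], claw=0.355)

```text
time_s: 15.55
position: [0.4987, -0.0276, 0.0351]
orientation: [180.0, -0.0, -98.3]
contact_force: [-1.9, -1.1, 3.4]
gripper_width: 0.0329
```

```bash
python3 look.py 11 wrist
```

```text
15.55 [ 0.4987 -0.0276  0.0351] [ 1.7997e+02 -2.0000e-02 -9.8290e+01] 0.03291806036082325 [-1.9 -1.1  3.4] [-59.9  23. ]
```

View pics/wrist11.png

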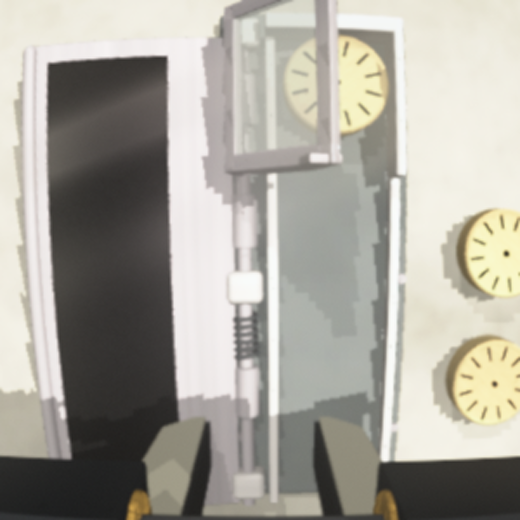

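Still holding, and the dial is home. Now a slow lift so the cover shuts gently.

Emit:
move_arm([
  [0,0,-0.004],
  [0,0,-0.009],
  [0,0,-0.014],
  [0,0,-0.019],
  [0,0,-0.024],
  [0,0,-0.029],
  [0,0,-0.034],
  [0,0,-0.04],
  [0,0,-0.047],
  [0,0,-0.055],
], spin=[0,0,0,0,0,0,0,0,0,0])

```text
time_s: 16.85
position: [0.4989, -0.0273, 0.0906]
orientation: [180.0, 0.0, -98.3]
contact_force: [0.7, -0.0, 0.3]
gripper_width: 0.0332
```

Emit:
move_arm([
  [0,0,-0.02],
  [0,0,-0.045],
  [0,0,-0.07],
  [0,0.01,-0.1],
  [0,0.02,-0.12],
  [0,0.02,-0.12],
  [0,0.02,-0.12],
], spin=[0,0,0,0,0,0,0])

```text
time_s: 17.73
position: [0.4791, -0.0244, 0.2096]
orientation: [180.0, 0.0, -98.3]
contact_force: [0.7, 0.5, 0.3]
gripper_width: 0.0332
```

```bash
python3 look.py 12 wrist side scene
```

```text
17.725 [ 0.4791 -0.0244  0.2096] [179.97   0.   -98.29] 0.03321381770871991 [0.7 0.5 0.3] [-79.7  23.2]
```

View pics/wrist12.png

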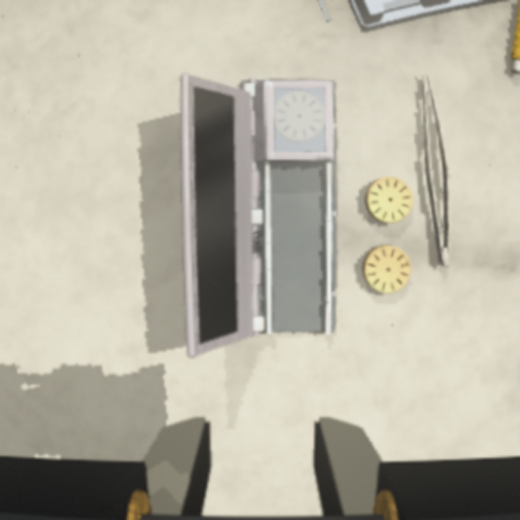

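View pics/side12.png

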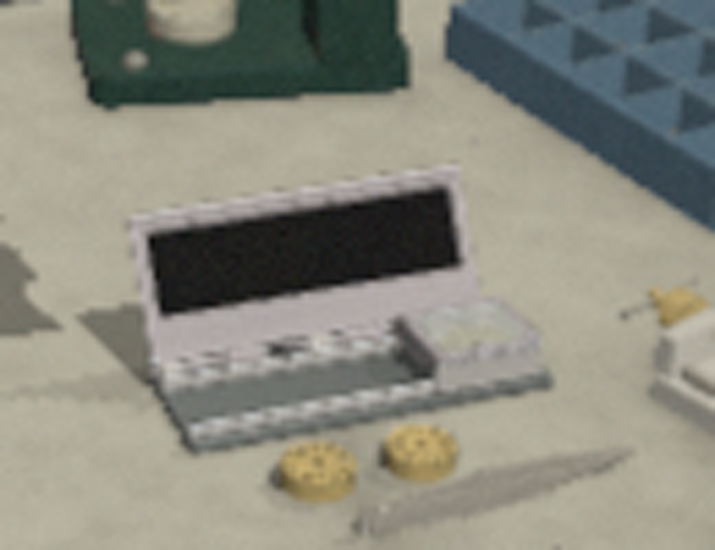

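View pics/scene12.png

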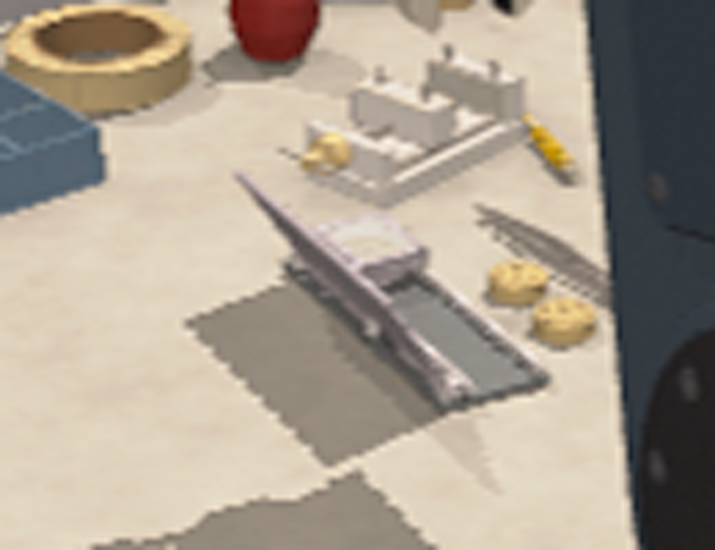

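The cover is shut with the dial visible under the clear roof (wrist crop (299,115)). The dry dials and tweezers have not moved, and nothing is touching the robot.

```bash
python3 -c "
from bench import *
print(sign_off())"
```

```text
the job is handed in; nothing more can be done
None
```

The printed dial is against the end wall under the shut cover, and I handed the job in at about 17.7 s of the 45 s allowed.

**What I did:**
1. I pressed the finger plate to its stop with the left fingertip and kept it there through the push and until the fingers were back clear of the cover.
2. I pushed the dial along the guide floor with the right fingertip until the arm stopped moving forward and the force rose about 5 N.
3. I drew both fingers back along the guide and lifted slowly, so the plate followed the fingertip up and the cover closed gently.

**Last checks:**
- **Cover:** all three cameras show the plate and roof back where they started, fully shut.
- **Dial:** it shows under the clear roof, and its end position matched the expected home spot to within about 1 mm.
- **Other things:** the two dry dials and the tweezers look unmoved. I did not re-measure the loupe, tin, marker or pin tool, but the arm did not go near them after the first move across the bench.
- **Force:** the contact force was near zero before hand-in. The highest reading during the push was about 24 N.

**Disagreement:** the scene and side cameras first placed the box and dial about 5–10 mm from the wrist camera's measurement. I used the wrist fit, and the plate and wall contacts agreed with it to about 1 mm.

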